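# Drive the worn bush out of the bearing block

## Task

The worn bronze bush is stuck tight in the bobbin winder's bearing block. Using the wooden-handled drift from the trough, push it from the small-hole end right out of the other end, so that it drops into the block's catch tray and stays there; you will have to change your grip from the drift's steel nose to its handle. Then draw the drift out of the block and lay it down on the bench or back in its trough, clear of the block, without disturbing the loose thread reel, wooden peg and ribbon spool beside the block.

Things in the scene. Friction and masses are not known exactly. Their poses are not given: they have to be found in the camera images.
- bearing_block: Aluminium bearing block on a dark base plate 130 x 80 x 12 mm, fixed to the bench. z up; +x is the way the bush is driven out. Origin on the bench under the middle of the hub, a level tube 62 mm long (x = -31 to +31 mm), outer diameter 39 to 43 mm, top 82 mm above the bench. Base plate from x = -37 to +93 mm. In front of the entry end (x = -31) the space is free.
- block_mouth (a point): Centre of the round hole in the hub's entry face, 60 mm above the bench; axes as the block's (x goes into the hole, z up). The hole is 12 mm in diameter and 36 mm deep; then the bore widens to 21 mm for the last 26 mm, where the bush sits.
- block_exit (a point): Centre of the 21 mm bore at the hub's exit face, 62 mm beyond block_mouth along x, at the near end of the catch tray; axes as the block's.
- tray_floor (a point): Middle of the floor of the open-topped catch tray, 28 mm beyond the exit face and 36 mm above the bench; axes as the block's. The tray is 54 mm long from the exit face, 50 mm wide inside, rims 62 mm above the bench.
- bush: Bronze bush, a cylinder 20 mm in diameter, 24 mm long, origin at its centre, x axis along it. At the start it is wholly inside the bore against the shoulder, 36 mm behind the entry face and 2 mm short of the exit face. Tight: about 7 to 18 N moves it, and it stays where it is left until out. The drift's tip must go at least 62 mm (better 68 mm) into the hole to clear it.
- drift: Drift 180 mm long, about 0.1 kg: round steel nose 10 mm in diameter, 80 mm long, tapering over the last 10 mm to a 6 mm flat tip; then a square handle 20 x 20 mm, 100 mm long (12 mm round steel ferrule, the rest wood). Origin on the axis where nose and handle meet, +x to the tip; centre of mass within 25 mm of it. Let go with 20 to 30 mm of nose in the hole, it stays, drooping some 10 degrees.
- drift_tip (a point): Centre of the drift's flat tip, 80 mm from the origin along +x.
- drift_handle (a point): Middle of the drift's wooden handle, 55 mm behind the origin (x = -55 mm).
- drift_trough: Fixed wooden trough, open at the top, 120 mm long, 36 mm wide, walls 50 mm high, from 108 mm behind its origin to 12 mm ahead. Origin under where nose and handle meet, +x to the tip. In it the drift lies level, axis 30 mm above the main bench top (the trough stands on the right-hand table, 4 mm lower), handle sunk between the walls: only the front 68 mm of the nose can be gripped, too short to finish the push.
- spare_reel: Bystander: upright reel of cream thread with wooden flanges, 40 mm in diameter, 52 mm high, origin at the middle of its underside.
- wooden_peg: Bystander: wooden clothes peg lying flat, 15 x 72 x 12 mm, origin at the middle of its underside.
- ribbon_spool: Bystander: empty white plastic ribbon spool lying flat, 72 mm in diameter, 15 mm high, origin at the middle of its underside.

How it is judged (in metres and radians):
On the way, in this order (a step that is already met when the one before it is completed fails the run):
1. the drift's nose is in the block's entry hole (x of drift_tip in the frame of block_mouth above 0.012 m and y of drift_tip in the frame of block_mouth between -0.006 and 0.006 m and z of drift_tip in the frame of block_mouth between -0.006 and 0.006 m), for 0.1 s.
2. the drift has pushed the bush out through the exit end (x of drift_tip in the frame of block_mouth above 0.055 m and x of bush in the frame of block_exit above 0.008 m and y of drift_tip in the frame of block_mouth between -0.006 and 0.006 m and z of drift_tip in the frame of block_mouth between -0.006 and 0.006 m), for 0.05 s.
At the end, for the whole second after the job is handed in: The bush lies at rest in the catch tray (its centre over the tray's floor and less than 16 mm above it); the drift is out of the block, not touching it, and lies at rest with its tip and its handle's middle both less than 45 mm above the bench, on the bench top or in its trough (x of bush in the frame of tray_floor between -0.027 and 0.027 m and y of bush in the frame of tray_floor between -0.025 and 0.025 m and z of bush in the frame of tray_floor between 0 and 0.016 m and linear speed of each of bush, drift below 0.02 m/s and height (world z) of each of drift_tip, drift_handle below 0.045 m and height (world z) of drift_handle above 0 m and contact force between drift and bearing_block below 0.05 N).
It fails at once if the thread reel is shifted by more than 20 mm (distance of spare_reel from where it was at the start of the episode above 0.02 m).
It fails at once if the wooden peg is shifted by more than 20 mm (distance of wooden_peg from where it was at the start of the episode above 0.02 m).
It fails at once if the ribbon spool is shifted by more than 20 mm (distance of ribbon_spool from where it was at the start of the episode above 0.02 m).
It also fails if it takes over 51 s, if anything falls off the work surface, if the arm or the gripper's body presses on something with over 40 N, if the wrist force passes 120 N, or if a joint passes its speed limit or range.

## Robot

A 7-joint arm with a two-finger parallel gripper is mounted at the origin on the work surface; the furniture and walls round the work are solid. World frame = base frame: x ahead of the robot, y to its left, z up, the work surface at z = 0. Lengths are in mm, angles in rad, forces in N, time in s.
With the tool pointing down it reaches from about 400 to 875 mm from the base axis. Payload 4.4 kg.
Tool frame: the origin (TCP) lies on the centre line of the jaws, within the pads' length; the fingertips stand 25 mm ahead of it and the grasp point (between the pads) lies 6 mm ahead of it (ctrl.finger_overhang is the distance from the TCP to the fingertips, in mm); z points along the fingers, y is the line along which they close (so a half turn about z gives the same grasp; the last joint's range is limited). The gripper opens to 85 mm and grips with 20 to 120 N. Pads are 22 mm wide; open, the fingers measure 114 mm over their backs; the gripper's body (76 mm by 85 mm) begins 54 mm behind the grasp point. The pads swing forward as they close: fully open they stand 13 mm farther back than shut.
Start: joints at [-1.406, 0.628, 0.038, 1.517, -0.027, 0.996, -0.02], TCP at [148.667, 632.784, 256.313] pointing down, gripper open.
Joint ranges: [-3.06, 3.06], [-0.37, 2.12], [-1.25, 1.32], [0.18, 2.47], [-1.1, 4.24], [0.23, 1.98], [-2.94, 2.94]. Speed limits (rad/s): [2.57, 2.57, 3.14, 3.14, 3.14, 3.14, 3.14].

## Interface

Orientations are given as [roll, pitch, yaw] about the fixed x, y, z axes, in that order (R = Rz(yaw) Ry(pitch) Rx(roll)).
In Python, from cell import ctrl gives the robot as it stands. The module is installed in compiled form; this text tells all that it offers.
- The arm moves only by the tool play_rows, never from a script. Its argument "targets" is a list of rows, each a list of 5 numbers: the closure, from 0 (fully open) to 1 (shut), then the shift along the tool's x, y, z in cm, then the turn about the tool's z in degrees. In form: [[gripper, dx, dy, dz, spin], ...]. A call has 1 to 10 rows; each row is the pose to reach, as a shift and turn from the pose commanded when the call began, along the tool's axes at that moment; what a row does not reach only later rows make up. A row lasts 1/10 s, in which the tool goes at most 50 mm and 8.59 degrees, less where a joint would pass 70% of its speed; a pose out of reach is approached as far as the arm can. A call with a gripper value outside its range is refused whole. The fingers move at their own pace and stop on an object; the grip force is fixed at half the most. Time passes only in rows, so rows that repeat a pose let the fingers close. It gives the time, the measured TCP pose, the force, the opening and the grip force at its end, in the units of the state.
- ctrl.read_state(): the state, without advancing time (a new reading comes with each control period).
- ctrl.get_image(name): name is "scene" or "top" or "wrist"; returns (picture, depth): 384x512x3 uint8, red, green, blue; 384x512 float32, mm along the optical axis (not along the pixel's ray), 0 where there is no reading.
- ctrl.calibration(name): a dict with "vfov" (degrees; the focal length in pixels is half the picture's height over the tangent of half this angle, whatever the lens; pixels are square), "cx", "cy" (the principal point, pixels), "extrinsics" (4x4, takes a point from camera to world coordinates); the wrist camera has in their place "mount" (4x4, takes a point from camera to tool coordinates, whose origin is the TCP and whose axes are the flange's). Camera axes: x right, y down, z forward; pixel columns grow to the right and rows downward; lengths in mm; the calibration is good to about 2 mm. A picture is of the moment at which its call begins: read the wrist's pose just before it. calibration takes no time and is no camera call.
- ctrl.finish_job(): hands the job in; it is judged then, once.
Trained networks look in the newest picture that a camera, given by its name, has taken for a name from the list of things; names that differ only in an ending like _2 or _b are one class to them, and where a whole thing is asked for, a point or a joint stands for the part that bears it (a point fixed in the world has none). Each returns a list of dicts, best first, with "confidence" (0 to 1); they miss things now and then, are a little off and sometimes report something else, mostly with a low value. They report only what shows in the picture. A call takes as long as a camera call.
- ctrl.search_frame(camera, name): "bbox" ([left, top, right, bottom] in pixels, round what is visible of it).
- ctrl.trace(camera, name): "pixels" (384x512 bool, what is visible of it) and "bbox" ([left, top, right, bottom] in pixels, round what is visible of it).
The state is a dict: "clock": time; "qpos": joint angles; "qd": joint speeds; "tau": joint torques, N m; "eef_pos": TCP position; "tool_rot": TCP orientation; "force": force on the tool from outside, world axes, zero at the start; "torque": the same for the moment, N m; "width": finger opening in mm; "gripper_force": force on a finger pad.
Only numpy, scipy, OpenCV 4.12 (cv2) and the standard library are available. Lean on these libraries where they do the work, as an engineer would, in place of code of your own. Each camera call takes 0.05 s, during which the arm holds its last target. There are 200 camera calls.

## Working session

There is one attempt and no reset: what is moved stays moved. The work goes in short steps, Python scripts to look and compute and a tool call to move; the robot and the scene stay as the last step left them, time stands still between calls to the robot, and variables do not carry over. Pictures are saved under pics/ and viewed, at most 10 in all, crops included, and the job is handed in when it is done.

Besides the shell and the picture viewer there is one more tool, called after "Call:" by a JSON object that holds its "method" and its "body", one argument or row to a line. play_rows: Moves the arm, as the interface text tells. Its arguments: {"type":"object","properties":{"targets":{"type":"array"}},"required":["targets"]}

```bash
mkdir -p pics; cat > h.py <<'E'
from cell import ctrl
import numpy as np, cv2
from scipy.spatial.transform import Rotation as R
def toolT(s=None):
    s=s or ctrl.read_state(); T=np.eye(4); r=np.array(s["tool_rot"],float)
    T[:3,:3]=R.from_euler('xyz',r).as_matrix() if r.size==3 else r.reshape(3,3); T[:3,3]=s["eef_pos"]; return T
def snap(n):
    s=ctrl.read_state(); im,d=ctrl.get_image(n); c=ctrl.calibration(n)
    E=np.array(c["extrinsics"]) if "extrinsics" in c else toolT(s)@np.array(c["mount"])
    f=192/np.tan(np.radians(c["vfov"])/2); return im,d,(f,c["cx"],c["cy"],E)
def pts(d,K,mask=None):
    f,cx,cy,E=K; m=(d>0) if mask is None else mask&(d>0); v,u=np.nonzero(m); z=d[v,u]
    return np.c_[(u-cx)/f*z,(v-cy)/f*z,z]@E[:3,:3].T+E[:3,3]
def save(im,name): cv2.imwrite("pics/"+name,im[:,:,::-1])
E
cat > a.py <<'E'
from h import *
print(ctrl.read_state())
for n in("top","scene"):
    im,d,K=snap(n); save(im,n+".png"); print(n,K[0],K[3].round(2).tolist())
    for o in("bearing_block","drift","drift_trough","spare_reel","wooden_peg","ribbon_spool"):
        for t in ctrl.trace(n,o)[:1]:
            P=pts(d,K,t["pixels"]); print(o,round(t["confidence"],2),np.round(t["bbox"]),np.median(P,0).round(),np.percentile(P,2,axis=0).round(),np.percentile(P,98,axis=0).round())
E
python3 a.py
```

```text
{'clock': 0.0, 'qpos': array([-1.40581232,  0.62934871,  0.03843867,  1.51836783, -0.02701199,
        0.99628418, -0.01997079]), 'qd': array([ 0.00049677, -0.00029336,  0.00051457, -0.00081083,  0.00020941,
        0.0014467 ,  0.00047832]), 'tau': array([-4.64225595e-04, -5.63402081e+01,  1.22604545e+00, -1.93449157e+01,
        1.09489143e-02,  1.03272949e-02, -6.99481220e-06]), 'eef_pos': array([148.51649972, 632.21647763, 255.38735592]), 'tool_rot': array([-3.13970243e+00,  1.29925341e-05,  2.91083401e+00]), 'force': array([ 0.05676489, -0.55164571,  0.27709765]), 'torque': array([-0.01469759,  0.01825124, -0.00128756]), 'gripper_force': 0.0, 'width': 85.18939173870025}
top 354.5284351147737 [[0.02, -0.98, 0.19, 291.6], [-1.0, -0.02, 0.0, -202.23], [0.0, -0.19, -0.98, 891.07], [0.0, 0.0, 0.0, 1.0]]
bearing_block 0.86 [165. 158. 224. 197.] [499. -37.  37.] [465. -96.   8.] [545.  28.  82.]
drift 0.56 [286. 193. 365. 197.] [ 468. -383.   39.] [ 454. -450.   -2.] [ 480. -282.   43.]
drift_trough 0.59 [316. 185. 366. 209.] [ 454. -403.   42.] [ 444. -460.    7.] [ 486. -342.   49.]

[... 275 characters left out ...]
.]
scene 412.860054752798 [[0.49, -0.61, 0.62, -74.46], [-0.87, -0.35, 0.34, -506.81], [0.01, -0.71, -0.7, 704.46], [0.0, 0.0, 0.0, 1.0]]
bearing_block 0.62 [168. 149. 226. 204.] [491. -45.  34.] [463. -97.   4.] [544.  28.  80.]
drift 0.71 [278. 222. 354. 261.] [ 469. -385.   38.] [ 456. -452.   29.] [ 480. -283.   42.]
drift_trough 0.78 [302. 225. 366. 276.] [ 451. -407.   33.] [ 444. -461.   -5.] [ 523. -345.   47.]
spare_reel 0.59 [128. 194. 151. 219.] [356.   9.  36.] [343.  -3.  -0.] [376.  34.  52.]
wooden_peg 0.67 [154. 222. 189. 232.] [366. -69.   8.] [350. -99.  -2.] [388. -34.  12.]
ribbon_spool 0.84 [194. 233. 230. 264.] [ 349. -179.   13.] [ 318. -211.   -1.] [ 384. -145.   16.]
```

```bash
python3 -c "
import cv2,numpy as np
a=cv2.imread('pics/top.png')[130:280,140:400];b=cv2.imread('pics/scene.png')[130:290,110:370]
cv2.imwrite('pics/ab.png',cv2.resize(np.vstack([a[:, :],b[:150]]),None,fx=2,fy=2))"
```

```text
(no output)
```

View pics/ab.png

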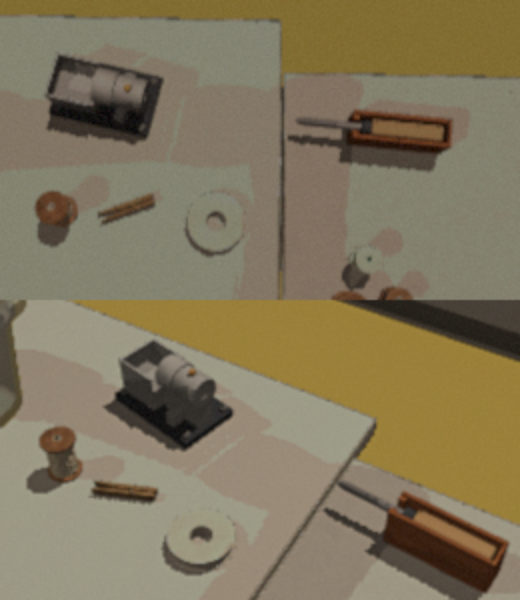

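The top view (doubled crop) shows the block at about (105,95), its exit facing left (+y). The drift's nose points left out of the trough, with its tip at about (298,121). The bystanders lie below the block. I'll swing over via a waypoint.

Call:
{"method": "play_rows", "body": {
  "targets": [
    [0,-4.2,-3.4,0,8],
    [0,-8.4,-6.9,0,16],
    [0,-12.6,-10.3,0,24],
    [0,-16.8,-13.8,0,32],
    [0,-21,-17.2,0,40],
    [0,-25.2,-20.7,0,48],
    [0,-29.5,-24.1,0,56],
    [0,-33.7,-27.6,0,64],
    [0,-38,-31,0,72],
    [0,-42.2,-34.5,0,79.5]
  ]
}}

```text
clock: 1.7
eef_pos: [454.3, 234.8, 256.7]
tool_rot: [3.141, -0.001, 1.518]
force: [0.6, 0.8, -0.2]
width: 85.4
gripper_force: 0.0
```

```bash
cat >> h.py <<'E'
def go(x,y,z,yaw):
    T=toolT(); s=T[:3,:3].T@(np.array([x,y,z])-T[:3,3])/10
    y0=np.degrees(np.arctan2(T[1,0],T[0,0])); return s.round(2),round((y0-yaw+180)%360-180,2)
E
python3 -c "
from h import *
s=ctrl.read_state();print(s['clock'],s['eef_pos'],s['tool_rot'],s['qpos'])
print(go(473,-334,230,87.3))"
```

```text
1.7 [454.25241469 234.7670477  256.72061049] [ 3.14085734e+00 -9.11279698e-04  1.51810932e+00] [-0.83925697  0.46142532  0.44366619  1.90833644 -0.26320898  0.82754843
 -0.30944899]
(array([-56.7 ,   4.87,   2.62]), np.float64(-0.32))
```

Call:
{"method": "play_rows", "body": {
  "targets": [
    [0,-5,0.4,0,0],
    [0,-10,0.8,0,0],
    [0,-15,1.2,0,0],
    [0,-20,1.7,0,0],
    [0,-25,2.2,0,0],
    [0,-30,2.6,0,0],
    [0,-35,3,0,0],
    [0,-40,3.4,0,0],
    [0,-45,3.8,1,0],
    [0,-50,4.2,2,0]
  ]
}}

```text
clock: 2.7
eef_pos: [471.5, -263.6, 237.2]
tool_rot: [3.14, 0.0, 1.523]
force: [1.1, -0.6, -0.4]
width: 85.4
gripper_force: 0.0
```

```bash
cat > b.py <<'E'
from h import *
s=ctrl.read_state();print(s['clock'],s['eef_pos'],s['tool_rot'],s['qpos'].round(2))
im,d,K=snap("wrist"); save(im,"w1.png")
for o in("bearing_block","drift","drift_trough"):
  for t in ctrl.trace("wrist",o)[:1]:
    P=pts(d,K,t["pixels"]); print(o,round(t["confidence"],2),np.round(t["bbox"]),np.median(P,0).round(),np.percentile(P,2,axis=0).round(),np.percentile(P,98,axis=0).round())
    np.save(o+"_w.npy",P)
print(go(473,-334,230,87.3))
E
python3 b.py
```

```text
2.7 [ 471.48446049 -263.64662759  237.23715894] [3.13996780e+00 1.31162128e-04 1.52349527e+00] [ 0.17  0.53  0.44  1.86 -0.3   0.82  0.71]
bearing_block 0.59 [278.   1. 312.   9.] [524. -99.  10.] [ 505. -103.    2.] [536. -96.  12.]
drift 0.67 [247. 179. 266. 318.] [ 472. -376.   39.] [ 458. -447.   31.] [ 481. -279.   41.]
drift_trough 0.74 [239. 224. 275. 327.] [ 466. -391.   44.] [ 449. -458.    2.] [ 489. -340.   47.]
(array([-7.1 ,  0.61,  0.67]), np.float64(-0.22))
```

View pics/w1.png

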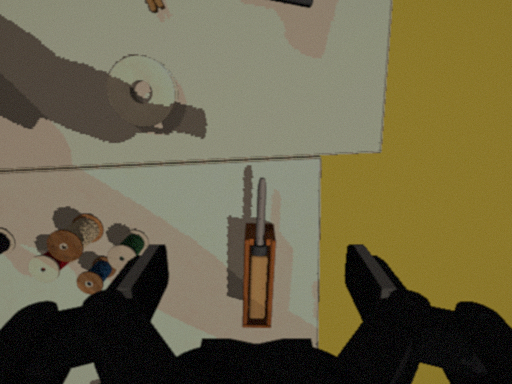

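The wrist view shows the drift nose from its tip at (262,179) back to (260,245), then the handle in the trough down to row 320. The surroundings are clear. I'll fit the axis next.

```bash
python3 -c "
from h import *
P=np.load('drift_w.npy'); T=np.load('drift_trough_w.npy')
n=P[(P[:,1]>-338)&(P[:,2]>22)]; h=P[(P[:,1]<-365)&(P[:,2]>30)]
for a in(n,h): print(len(a),a.min(0).round(1),a.max(0).round(1),np.median(a[:,2]).round(1),'x=%.4f*y+%.1f'%tuple(np.polyfit(a[:,1],a[:,0],1)))
t=T[(T[:,2]>43)]; print(t.min(0).round(1),t.max(0).round(1)); r=cv2.minAreaRect(t[:,:2].astype(np.float32)); print(r)
"
```

```text
398 [ 470.4 -337.9   29.4] [ 482.3 -273.3   36.1] 33.8 x=0.0809*y+501.2
998 [ 456.5 -451.3   30.1] [ 481.1 -365.    41.9] 39.7 x=0.0748*y+498.9
[ 447.5 -461.1   43. ] [ 490.3 -340.    48.2]
((469.1750793457031, -400.491455078125), (119.90852355957031, 35.59697341918945), 85.73268127441406)
```

```bash
python3 -c "
from h import *
print(go(474.9,-324.7,36,85.7), go(474.9,-324.7,120,85.7))"
```

```text
(array([-6.16,  0.77, 20.07]), np.float64(1.38)) (array([-6.16,  0.76, 11.67]), np.float64(1.38))
```

Call:
{"method": "play_rows", "body": {
  "targets": [
    [0,-2,0.25,4,0.5],
    [0,-4,0.5,8,1],
    [0,-6.16,0.77,11,1.4],
    [0,-6.16,0.77,14,1.4],
    [0,-6.16,0.77,17,1.4],
    [0,-6.16,0.77,19,1.4],
    [0,-6.16,0.77,20,1.4],
    [0,-6.16,0.77,20,1.4],
    [0,-6.16,0.77,20,1.4]
  ]
}}

```text
clock: 3.8
eef_pos: [476.9, -323.0, 37.9]
tool_rot: [3.14, 0.0, 1.5]
force: [0.3, -0.3, 0.7]
width: 84.9
gripper_force: 0.0
```

```bash
python3 -c "
from h import *
print(go(474.9,-324.7,36,85.7))
im,d,K=snap('wrist'); save(im[100:,150:370],'w2.png')"
```

```text
(array([-0.18, -0.19,  0.19]), np.float64(0.25))
```

View pics/w2.png

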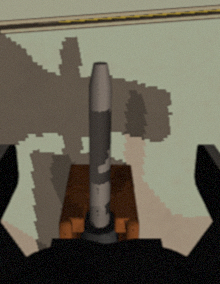

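The nose stands centred between the open pads, tip at (100,65) in the crop. I'll make a small correction, then close.

Call:
{"method": "play_rows", "body": {
  "targets": [
    [0,-0.2,-0.2,0.2,0.2],
    [0.3,-0.2,-0.2,0.2,0.2],
    [0.6,-0.2,-0.2,0.2,0.2],
    [1,-0.2,-0.2,0.2,0.2],
    [1,-0.2,-0.2,0.2,0.2],
    [1,-0.2,-0.2,0.2,0.2],
    [1,-0.2,-0.2,0.2,0.2],
    [1,-0.2,-0.2,0.2,0.2]
  ]
}}

```text
clock: 4.65
eef_pos: [473.8, -325.3, 35.0]
tool_rot: [-3.141, -0.0, 1.495]
force: [0.4, 0.3, 0.9]
width: 8.2
gripper_force: 58.4
```

Call:
{"method": "play_rows", "body": {
  "targets": [
    [1,0,0,-3,0],
    [1,0,0,-6,0],
    [1,0,0,-9,0],
    [1,3.5,0,-9,0.8],
    [1,7,-0.1,-9,1.6],
    [1,10.5,-0.1,-9,2.4],
    [1,14,-0.2,-9,3.2],
    [1,14,-0.2,-9,3.2],
    [1,14,-0.2,-9,3.2]
  ]
}}

```text
clock: 5.55
eef_pos: [482.6, -184.7, 124.9]
tool_rot: [-3.141, -0.0, 1.442]
force: [0.0, -1.5, -0.4]
width: 8.2
gripper_force: 58.7
```

```bash
cat > c.py <<'E'
from h import *
s=ctrl.read_state();print(s['clock'],s['eef_pos'],s['tool_rot'],s['qpos'].round(2),s['width'])
im,d,K=snap("wrist"); save(im,"w3.png")
for o in("bearing_block","drift"):
  for t in ctrl.trace("wrist",o)[:1]:
    P=pts(d,K,t["pixels"]); print(o,round(t["confidence"],2),np.round(t["bbox"]),np.percentile(P,2,axis=0).round(),np.percentile(P,98,axis=0).round())
    np.save(o+"_w3.npy",P)
for n in("top","scene"):
    im,d,K=snap(n); t=ctrl.trace(n,"bearing_block")[0]; np.save("block_"+n+".npy",pts(d,K,cv2.dilate(t["pixels"].astype(np.uint8),np.ones((5,5)))>0))
E
python3 c.py
```

```text
5.55 [ 482.60276284 -184.65693619  124.94023364] [-3.14141208e+00 -4.02614650e-05  1.44189740e+00] [ 0.06  0.67  0.38  2.01 -0.46  0.54  0.64] 8.178230712593516
bearing_block 0.84 [206.   0. 323.  80.] [465. -98.  10.] [542. -52.  83.]
drift 0.57 [240. 158. 270. 345.] [ 475. -216.  120.] [ 493. -134.  129.]
```

View pics/w3.png

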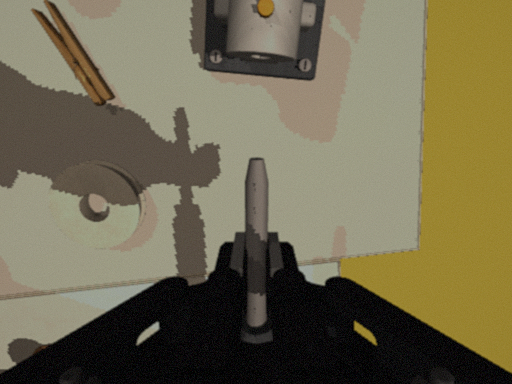

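The wrist view shows the drift held straight, tip at (257,160). The hub's entry face is at (262,58) and the plate's front edge runs (206,68) to (316,79). The block fit comes next.

```bash
cat > f.py <<'E'
from h import *
from scipy.optimize import least_squares
def cyl(P,r0,fz=None):
    # axis: x=a*y+b , z=c*y+d
    ym=P[:,1].mean()
    def res(p):
        u=np.array([p[0],1,p[2]]);u/=np.linalg.norm(u); q=P-[p[1],ym,p[3]]
        return np.linalg.norm(np.cross(q,u),axis=1)-p[4]
    def full(p): return np.r_[res(p),30*(p[4]-r0),0 if fz is None else 30*(p[3]-fz),0 if fz is None else 1000*p[2]]
    s=least_squares(full,[0.1,np.median(P[:,0]),0,P[:,2].max()-r0,r0],loss='soft_l1',f_scale=1.5)
    return ym,s.x,np.abs(res(s.x)).mean()
E
cat > f1.py <<'E'
from f import *
for n in("bearing_block_w3","block_top","block_scene"):
    B=np.load(n+".npy"); H=B[(B[:,2]>64)&(B[:,2]<84)&(B[:,1]<-33)&(abs(B[:,0]-500)<30)]
    ym,p,e=cyl(H,20.5,60 if 1 else None); print(n,len(H),'slope %.4f x(-92)=%.1f r=%.1f z=%.1f e=%.2f'%(p[0],p[1]+p[0]*(-92-ym),p[4],p[3],e))
    ym,p,e=cyl(H,20.5); print('   free z: slope %.4f x(-92)=%.1f r=%.1f z=%.1f zs=%.3f'%(p[0],p[1]+p[0]*(-92-ym),p[4],p[3],p[2]), 'ymin hub',np.percentile(H[:,1],[0,2,5]).round(1))
    b=B[(B[:,2]>7)&(B[:,2]<16)]; print('   base',cv2.minAreaRect(b[:,:2].astype(np.float32)))
D=np.load("drift_w3.npy"); print(np.percentile(D[:,1],[0,1,99,100]).round(1))
N=D[(D[:,1]>-165)&(D[:,1]<-143)&(D[:,2]>117)]; ym,p,e=cyl(N,5); print(len(N),ym,p.round(4),e); print('at y=-133: x %.1f z %.1f'%(p[1]+p[0]*(-133-ym),p[3]+p[2]*(-133-ym)))
E
python3 f1.py
```

```text
bearing_block_w3 3908 slope 0.2165 x(-92)=498.2 r=18.9 z=60.0 e=0.84
   free z: slope 0.2144 x(-92)=498.2 r=18.8 z=60.0 zs=0.051 ymin hub [-92.3 -90.5 -89.1]
   base ((503.0263671875, -70.27130889892578), (50.1606330871582, 80.09123229980469), 77.7282485961914)f.py:5: RuntimeWarning: Mean of empty slice.
  ym=P[:,1].mean()
  ret = ret.dtype.type(ret / rcount)
  return _methods._mean(a, axis=axis, dtype=dtype,
Traceback (most recent call last):
  File "f1.py", line 4, in <module>
    ym,p,e=cyl(H,20.5,60 if 1 else None); print(n,len(H),'slope %.4f x(-92)=%.1f r=%.1f z=%.1f e=%.2f'%(p[0],p[1]+p[0]*(-92-ym),p[4],p[3],e))
           ~~~^^^^^^^^^^^^^^^^^^^^^^^^^^
  File "f.py", line 10, in cyl
    s=least_squares(full,[0.1,np.median(P[:,0]),0,P[:,2].max()-r0,r0],loss='soft_l1',f_scale=1.5)
                                                  ~~~~~~~~~~^^
ValueError: zero-size array to reduction operation maximum which has no identity
```

```bash
sed -i 's/,"block_top","block_scene"//' f1.py; python3 f1.py | tail -3
```

```text
Traceback (most recent call last):
  File "f1.py", line 3, in <module>
    B=np.load(n+".npy"); H=B[(B[:,2]>64)&(B[:,2]<84)&(B[:,1]<-33)&(abs(B[:,0]-500)<30)]
FileNotFoundError: [Errno 2] No such file or directory: 'b.npy'
```

```bash
sed -i 's/in("bearing_block_w3")/in("bearing_block_w3",)/' f1.py; python3 f1.py | tail -3
```

```text
[-219.9 -216.7 -133.4 -132.6]
1061 -153.59018290387763 [1.322000e-01 4.877132e+02 6.400000e-03 1.194669e+02 4.982900e+00] 0.37670645103319894
at y=-133: x 490.4 z 119.6
```

```bash
cat > pre.py <<'E'
from h import *
T=toolT(); tip=np.array([490.4,-133.0,119.6]); off=T[:3,:3].T@(tip-T[:3,3]); print('tip in tool',off.round(1))
yaw=np.degrees(np.arctan2(T[1,0],T[0,0]))-(82.47-77.75)
R2=R.from_euler('xyz',[180,0,yaw],degrees=True).as_matrix(); u=np.array([.2126,.977,0]); m=np.array([499.0,-88.9,60])
for a,z in((-15,100),(-15,60)): print(go(*(m*[1,1,0]+[0,0,z]+a*u-R2@off),yaw))
np.save("off.npy",off)
E
python3 pre.py
```

```text
tip in tool [54.2  1.   5.4]
(array([ 3.02, -0.3 ,  1.96]), np.float64(4.72))
(array([ 3.02, -0.3 ,  5.96]), np.float64(4.72))
```

Call:
{"method": "play_rows", "body": {
  "targets": [
    [1,1,-0.1,1.5,2],
    [1,2,-0.2,3,4],
    [1,3,-0.3,4.5,4.7],
    [1,3,-0.3,5.9,4.7],
    [1,3,-0.3,5.9,4.7],
    [1,3,-0.3,5.9,4.7]
  ]
}}

```text
clock: 6.5
eef_pos: [483.3, -156.2, 66.1]
tool_rot: [-3.142, 0.0, 1.356]
force: [0.4, -0.3, -0.4]
width: 8.1
gripper_force: 58.7
```

```bash
cat > g.py <<'E'
from f import *
s=ctrl.read_state();print(s['clock'],s['eef_pos'],s['tool_rot'],s['force'])
im,d,K=snap("wrist"); save(cv2.resize(im[0:240,150:370],None,fx=2,fy=2),"w4.png")
B=pts(d,K,ctrl.trace("wrist","bearing_block")[0]["pixels"]); D=pts(d,K,ctrl.trace("wrist","drift")[0]["pixels"])
H=B[(B[:,2]>62)&(B[:,2]<82)&(B[:,1]<-33)&(abs(B[:,0]-500)<30)]
ym,p,e=cyl(H,19.5); print(len(H),'slope %.4f x(-92)=%.1f r=%.1f z=%.1f zs=%.3f e=%.2f'%(p[0],p[1]+p[0]*(-92-ym),p[4],p[3],p[2],e))
b=B[(B[:,2]>7)&(B[:,2]<16)]; print('   base',cv2.minAreaRect(b[:,:2].astype(np.float32)))
N=D[(D[:,2]>54)&(D[:,1]<np.percentile(D[:,1],99.5)-11)&(D[:,1]>-138)]; print(np.percentile(D[:,1],[95,98,99,100]).round(1))
ym,p,e=cyl(N,5); print(len(N),ym,p.round(4),e,'at -92 x=%.1f z=%.1f'%(p[1]+p[0]*(-92-ym),p[3]+p[2]*(-92-ym)))
E
python3 g.py
```

```text
6.5 [ 483.30443137 -156.18602463   66.1212571 ] [-3.14151164e+00  3.73788472e-04  1.35640417e+00] [ 0.38589224 -0.25643461 -0.35990703]
11796 slope 0.2206 x(-92)=498.0 r=19.3 z=59.5 zs=0.001 e=0.45
   base ((503.95208740234375, -65.7461166381836), (59.3121223449707, 80.42144775390625), 77.67704772949219)
[-109.4 -106.6 -105.7 -104.8]
1109 -126.75696778865141 [2.198000e-01 4.907179e+02 4.500000e-03 6.061660e+01 4.981700e+00] 0.36155764538983964 at -92 x=498.4 z=60.8
```

View pics/w4.png

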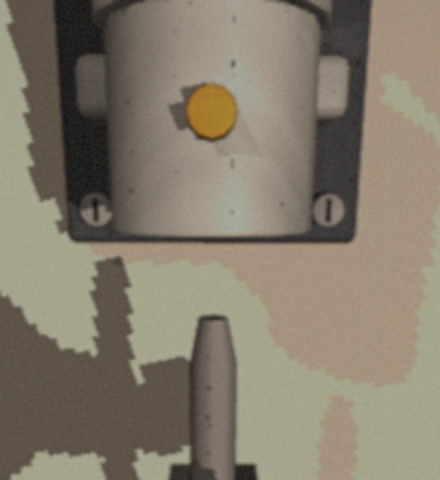

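The tip at (213,317) lines up with the hub's middle at (213,235), about 16 mm short of the face. I'll insert about 30 mm slowly.

Call:
{"method": "play_rows", "body": {
  "targets": [
    [1,0.6,-0.03,0.05,0],
    [1,1.2,-0.03,0.05,0],
    [1,1.8,-0.03,0.05,0],
    [1,2.3,-0.03,0.05,0],
    [1,2.8,-0.03,0.05,0]
  ]
}}

```text
clock: 7.15
eef_pos: [489.2, -127.2, 65.5]
tool_rot: [-3.142, -0.0, 1.358]
force: [-0.1, 0.3, -1.8]
width: 8.0
gripper_force: 58.7
```

Call:
{"method": "play_rows", "body": {
  "targets": [
    [1,0.6,0,0,0],
    [1,1.2,0,0,0],
    [1,1.7,0,0,0],
    [1,1.7,0,0,0]
  ]
}}

```text
clock: 7.55
eef_pos: [492.8, -110.3, 65.4]
tool_rot: [-3.141, -0.001, 1.359]
force: [-0.8, -0.4, -0.7]
width: 8.1
gripper_force: 58.7
```

Call:
{"method": "play_rows", "body": {
  "targets": [
    [0.6,0,0,0,0],
    [0.3,0,0,0,0],
    [0,0,0,0,0],
    [0,0,0,0,0],
    [0,0,0,0,0],
    [0,-2,0,0,0],
    [0,-4,0,0,0],
    [0,-6,0,0,0],
    [0,-8,0,0,0],
    [0,-8,0,0,0]
  ]
}}

```text
clock: 8.55
eef_pos: [474.9, -193.2, 65.8]
tool_rot: [3.141, 0.003, 1.352]
force: [-0.4, -0.1, 0.8]
width: 85.5
gripper_force: 0.0
```

```bash
cat > k.py <<'E'
from f import *
s=ctrl.read_state();print(s['clock'],s['eef_pos'],s['tool_rot'],s['force'])
W,dw,K=snap("wrist"); 
im,d,K2=snap("scene"); save(np.vstack([W[:300,100:412],cv2.resize(im[130:270,140:296],(312,280))]),"w5.png")
for n,d,K in(("wrist",dw,K),("scene",d,K2)):
  for t in ctrl.trace(n,"drift")[:1]:
    P=pts(d,K,t["pixels"]); print(n,t["confidence"],len(P))
    for y in range(-240,-85,10):
        q=P[abs(P[:,1]-y)<5]
        if len(q)>15: print(y,len(q),np.median(q[:,0]).round(1),np.percentile(q[:,2],[50,90]).round(1))
E
python3 k.py
```

```text
8.55 [ 474.89397468 -193.17322874   65.78326643] [3.14058473e+00 2.56230220e-03 1.35245085e+00] [-0.37388024 -0.08585392  0.77271289]
wrist 0.56 10494
-230 406 469.5 [44.2 45. ]
-220 494 470.6 [45.8 46.8]
-210 547 473.0 [47.5 48.4]
-200 618 475.2 [49.1 50. ]
-190 650 476.9 [50.8 51.8]
-180 731 479.1 [52.5 53.5]
-170 814 481.2 [54.2 55.2]
-160 903 483.4 [55.8 56.9]
-150 983 485.4 [56.3 57.7]
-140 1002 487.0 [55.2 58.4]
-130 528 489.8 [55.1 56.4]
-120 627 492.1 [56.7 58.1]
-110 718 494.0 [58.5 59.9]
-100 802 496.3 [60.1 61.6]
-90 658 497.9 [61.7 63. ]
scene 0.84 331
-230 54 460.9 [42.  44.5]
-220 46 461.2 [44.3 46.6]
-210 48 463.8 [46.1 48.4]
-200 45 467.5 [48.1 50.3]
-190 46 467.9 [49.1 51.8]
-180 48 471.8 [51.3 53.5]
-170 18 470.8 [51.2 54. ]
```

View pics/w5.png

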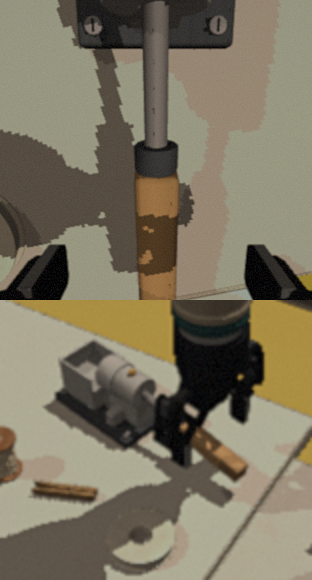

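The drift hangs in the hole, drooping about 9.5°. The handle is centred between the pads, its top at about z 50. I'll lower, grip and level it.

Call:
{"method": "play_rows", "body": {
  "targets": [
    [0,0,0.13,1,0],
    [0,0,0.13,2,0],
    [0.3,0,0.13,2,0],
    [0.6,0,0.13,2,0],
    [1,0,0.13,2,0],
    [1,0,0.13,2,0],
    [1,0,0.13,2,0],
    [1,0,0.13,2,0]
  ]
}}

```text
clock: 9.55
eef_pos: [476.9, -190.0, 45.7]
tool_rot: [3.141, 0.0, 1.358]
force: [-0.9, 0.3, 0.7]
width: 19.2
gripper_force: 59.9
```

Call:
{"method": "play_rows", "body": {
  "targets": [
    [1,0,0,-0.3,0],
    [1,0,0,-0.6,0],
    [1,0,0,-0.9,0],
    [1,0,0,-0.9,0]
  ]
}}

```text
clock: 9.95
eef_pos: [476.6, -190.2, 54.7]
tool_rot: [-3.141, 0.001, 1.357]
force: [-1.3, -1.9, -5.0]
width: 19.0
gripper_force: 58.8
```

Call:
{"method": "play_rows", "body": {
  "targets": [
    [1,0,0,-0.3,0],
    [1,0,0,-0.6,0],
    [1,0,0,-0.9,0],
    [1,0,0,-1.1,0],
    [1,0,0,-1.1,0]
  ]
}}

```text
clock: 10.45
eef_pos: [476.9, -189.8, 65.8]
tool_rot: [3.142, -0.0, 1.358]
force: [-2.3, -2.4, -5.2]
width: 19.3
gripper_force: 58.8
```

```bash
sed -i 's/w5.png/w6.png/' k.py; python3 k.py | grep -v scene | head -20
```

```text
10.45 [ 476.86632537 -189.8086998    65.81237965] [ 3.14157185e+00 -4.99918418e-05  1.35768650e+00] [-2.27477275 -2.42864991 -5.22965843]
wrist 0.9 12156
-220 412 473.6 [70.3 71. ]
-210 813 473.6 [70.3 71. ]
-200 847 475.5 [70.3 71. ]
-190 905 477.9 [70.4 71.2]
-180 975 480.0 [70.3 71.1]
-170 1060 482.1 [70.4 71.1]
-160 1153 484.1 [70.4 71.1]
-150 1246 486.4 [69.5 70.8]
-140 1185 487.8 [67.6 70.1]
-130 663 490.6 [64.7 65.8]
-120 724 492.7 [64.7 65.9]
-110 759 494.7 [64.6 65.9]
-100 832 496.7 [64.6 65.8]
-90 582 498.2 [64.7 66. ]
-240 18 465.1 [64.3 68.2]
-230 46 460.2 [68.4 70.3]
-220 44 461.2 [68.2 70.6]
-210 50 463.9 [68.3 70.3]
```

Call:
{"method": "play_rows", "body": {
  "targets": [
    [1,0.4,0,0,0],
    [1,0.8,0,0,0],
    [1,1.2,0,0,0],
    [1,1.6,0,0,0],
    [1,2,0,0,0],
    [1,2,0,0,0]
  ]
}}

```text
clock: 11.25
eef_pos: [480.5, -172.6, 65.7]
tool_rot: [3.141, 0.004, 1.356]
force: [-2.7, -8.3, -3.8]
width: 18.7
gripper_force: 59.0
```

Call:
{"method": "play_rows", "body": {
  "targets": [
    [1,0.4,0,0,0],
    [1,0.8,0,0,0],
    [1,1.2,0,0,0],
    [1,1.6,0,0,0],
    [1,2,0,0,0],
    [1,2.3,0,0,0],
    [1,2.3,0,0,0]
  ]
}}

```text
clock: 11.95
eef_pos: [486.1, -146.7, 65.4]
tool_rot: [-3.141, -0.001, 1.359]
force: [-0.7, -0.5, -4.0]
width: 19.0
gripper_force: 58.9
```

```bash
cat > m.py <<'E'
from h import *
import sys
for n in("scene","top"):
    im,d,K=snap(n)
    for o in("bush","drift"):
        for t in ctrl.trace(n,o)[:1]:
            P=pts(d,K,t["pixels"]); print(n,o,round(t["confidence"],2),len(P),np.median(P,0).round(1),np.percentile(P,[2,98],axis=0).round().tolist())
    save(cv2.resize(im[140:240,150:270],None,fx=4,fy=4),n+sys.argv[1]+".png")
E
python3 m.py 1
```

```text
scene drift 0.66 898 [ 349.9 -180.1   13.4] [[318.0, -211.0, -2.0], [394.0, -146.0, 16.0]]
top bush 0.4 46 [512.9 -11.5  61.3] [[505.0, -18.0, 51.0], [521.0, 0.0, 66.0]]
top drift 0.57 103 [ 477.1 -179.1   69.7] [[468.0, -193.0, 64.0], [509.0, -27.0, 73.0]]
```

View pics/scene1.png

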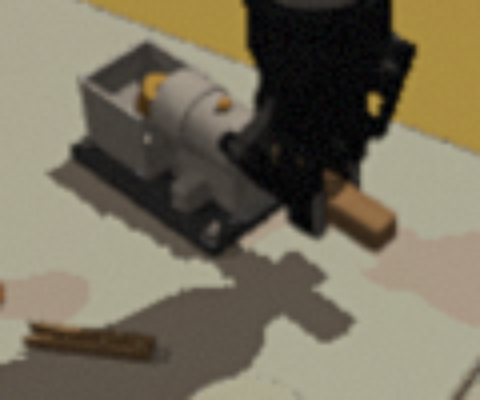

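The bush at (150,90) has come out of the bore and leans over the tray. Axial force is back to zero and the tip is about 74 mm in. I'll withdraw.

Call:
{"method": "play_rows", "body": {
  "targets": [
    [1,-0.5,0,0,0],
    [1,-1,0,0,0],
    [1,-1.5,0,0,0],
    [1,-2,0,0,0],
    [1,-2.5,0,0,0],
    [1,-2.5,0,0,0]
  ]
}}

```text
clock: 12.85
eef_pos: [480.3, -173.9, 65.6]
tool_rot: [3.141, 0.001, 1.356]
force: [-3.3, -1.2, -4.7]
width: 19.3
gripper_force: 58.9
```

```bash
python3 m.py 2
```

```text
scene drift 0.71 239 [ 469.3 -200.4   68. ] [[461.0, -222.0, 53.0], [494.0, -96.0, 71.0]]
top bush 0.42 50 [515.3  -5.9  59.5] [[507.0, -13.0, 44.0], [523.0, 4.0, 62.0]]
top drift 0.68 169 [ 477.1 -196.    68.7] [[461.0, -220.0, 58.0], [498.0, -95.0, 73.0]]
```

View pics/scene2.png

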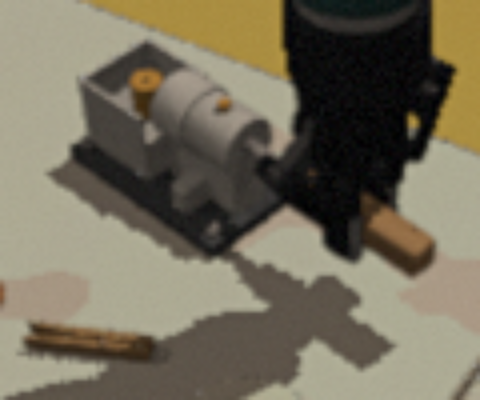

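The bush stands on end in the tray at (147,85), its top about z 60, which fits the 36 mm floor plus its 24 mm length. I'll draw the drift clear.

Call:
{"method": "play_rows", "body": {
  "targets": [
    [1,-1,0,0,0],
    [1,-2,0,0,0],
    [1,-3,0,0,0],
    [1,-4,0,0,0],
    [1,-5,0,0,0],
    [1,-6,0,0,0],
    [1,-7,0,0,0],
    [1,-8,0,0,0],
    [1,-9,0,0,0],
    [1,-9,0,0,0]
  ]
}}

```text
clock: 14.15
eef_pos: [461.2, -262.5, 65.7]
tool_rot: [3.141, 0.002, 1.355]
force: [0.2, -0.5, -1.3]
width: 19.5
gripper_force: 59.3
```

```bash
python3 -c "
from h import *
print(ctrl.read_state()['qpos'].round(2));print(go(450,-225,60,25))
im,d,K=snap('wrist'); t=ctrl.trace('wrist','drift')[0]; P=pts(d,K,t['pixels']); print(t['confidence'],np.percentile(P,[2,98],axis=0).round())
A=pts(d,K); q=A[(abs(A[:,1]+180)<15)&(abs(A[:,2])<6)]; print('bench x at y-180',np.percentile(q[:,0],[1,99]))"
```

```text
[ 0.27  0.78  0.3   2.   -0.51  0.43  0.74]
(array([ 3.42, -1.9 ,  0.56]), np.float64(52.63))
0.94 [[ 451. -290.   62.]
 [ 486. -160.   71.]]
bench x at y-180 [343.8437865  618.47038719]
```

Call:
{"method": "play_rows", "body": {
  "targets": [
    [1,0.4,-0.2,0,7.5],
    [1,0.8,-0.5,0,15],
    [1,1.3,-0.8,0,22.5],
    [1,1.8,-1,0,30],
    [1,2.3,-1.2,0,37.5],
    [1,2.8,-1.5,0,45],
    [1,3.4,-1.9,0,52.5],
    [1,3.4,-1.9,0,52.5],
    [1,3.4,-1.9,0,52.5]
  ]
}}

```text
clock: 15.15
eef_pos: [450.6, -222.4, 65.4]
tool_rot: [-3.141, 0.0, 0.445]
force: [0.1, 0.5, -1.2]
width: 19.2
gripper_force: 59.3
```

```bash
python3 -c "
from h import *
print(ctrl.read_state()['qpos'].round(2));print(go(450,-225,28,25))
im,d,K=snap('wrist'); save(im,'w7.png'); t=ctrl.trace('wrist','drift')[0]; P=pts(d,K,t['pixels']); print(t['confidence'],np.percentile(P,[1,99],axis=0).round(), P[P[:,0]>np.percentile(P[:,0],98)].mean(0))"
```

```text
[ 0.08  0.8   0.5   2.08 -0.86  0.48  0.12]
(array([-0.17,  0.21,  3.74]), np.float64(0.52))
0.7 [[ 423. -240.   60.]
 [ 547. -174.   71.]] [ 547.69050707 -177.57015796   63.0217348 ]
```

View pics/w7.png

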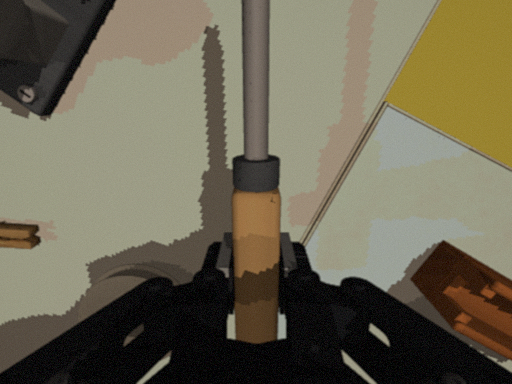

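The drift at (256,0–345) is over clear bench, level and away from the block. I'll lower and release.

Call:
{"method": "play_rows", "body": {
  "targets": [
    [1,0,0,1,0],
    [1,0,0,2,0],
    [1,0,0,3,0],
    [1,0,0,3.5,0],
    [1,0,0,3.7,0],
    [1,0,0,3.7,0],
    [1,0,0,3.7,0]
  ]
}}

```text
clock: 15.95
eef_pos: [450.4, -223.2, 28.6]
tool_rot: [3.141, -0.0, 0.441]
force: [0.6, 0.1, -1.2]
width: 19.3
gripper_force: 59.3
```

Call:
{"method": "play_rows", "body": {
  "targets": [
    [0.7,0,0,0,0],
    [0.5,0,0,0,0],
    [0.5,0,0,0,0],
    [0.5,0,0,0,0],
    [0.5,0,0,-2,0],
    [0.5,0,0,-5,0],
    [0.5,0,0,-9,0],
    [0.5,0,0,-13,0],
    [0.5,0,0,-15,0],
    [0.5,0,0,-15,0]
  ]
}}

```text
clock: 16.95
eef_pos: [451.8, -223.8, 181.2]
tool_rot: [3.137, -0.004, 0.442]
force: [-0.7, -0.1, -0.7]
width: 42.6
gripper_force: 0.0
```

```bash
sed -i 's/150:270/150:290/' m.py; python3 m.py 3; python3 -c "
from h import *
im,d,K=snap('wrist'); t=ctrl.trace('wrist','drift')[0]; P=pts(d,K,t['pixels']); print(t['confidence'],np.percentile(P,[1,99],axis=0).round())
for n in('top',):
  im,d,K=snap(n)
  for o in('spare_reel','wooden_peg','ribbon_spool'):
    for t in ctrl.trace(n,o)[:1]: print(o,np.median(pts(d,K,t['pixels']),0).round())"
```

```text
scene bush 0.58 51 [511.1  -3.6  55.8] [[506.0, -10.0, 41.0], [522.0, 4.0, 60.0]]
scene drift 0.82 426 [ 454.1 -221.3   18. ] [[404.0, -249.0, 5.0], [555.0, -175.0, 21.0]]
top bush 0.57 283 [360.8  10.7  51.5] [[343.0, -3.0, 1.0], [380.0, 31.0, 55.0]]
top drift 0.64 230 [ 435.3 -231.1   19.8] [[406.0, -249.0, 0.0], [464.0, -211.0, 23.0]]
0.76 [[ 411. -246.   10.]
 [ 568. -168.   21.]]
spare_reel [361.  12.  51.]
```

View pics/scene3.png

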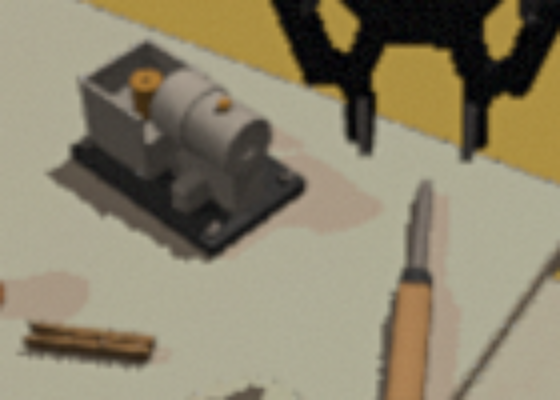

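The bush stands in the tray at (147,85). The drift lies on the bench, tip at (425,185), clear of the block. The peg has not moved.

```bash
python3 -c "
from cell import ctrl
print(ctrl.finish_job())"
```

```text
the job is handed in; nothing more can be done
None
```

The job is handed in, verdict not shown: the bush stands in the catch tray, the drift lies flat on the bench clear of the block, and the reel and peg look unmoved; the arm never went near the ribbon spool, but it was not re-measured at the end.

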